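# Tip the coins from the scoop into the blue saucer

## Robot

A 7-joint arm with a two-finger parallel gripper is mounted at the origin on the work surface. World frame = base frame: x ahead of the robot, y to its left, z up, the work surface at z = 0. Lengths are in m, angles in rad, forces in N, time in s.
With the tool pointing down it reaches from about 0.35 to 0.9 m from the base axis. Payload 8.1 kg.
Tool frame: the origin (TCP) lies at the very end of the fingers, on their centre line; the grasp point (between the pads) lies 19 mm behind it; x points along the fingers, z is the direction in which the jaws open and shut, and the axes are right-handed (so a half turn about x gives the same grasp; the last joint's range is limited). The gripper opens to 85 mm and grips with 20 to 120 N. Pads are 22 mm wide; open, the fingers measure 114 mm over their backs; the gripper's body (76 mm by 85 mm) begins 54 mm behind the grasp point. The pads swing forward as they close: fully open they stand 13 mm farther back than shut.
Start: joints at [1.168, 0.434, 0.025, 1.573, -0.012, 1.134, -0.075], TCP at [0.185, -0.597, 0.231] pointing down, gripper open.
Joint ranges: [-2.62, 2.62], [-0.44, 2.09], [-1.27, 1.32], [0.08, 2.57], [-1.32, 4.46], [0.12, 2], [-2.74, 2.74]. Speed limits (rad/s): [2.22, 2.22, 3.01, 3.01, 3.14, 3.14, 3.14].

## Interface

Orientations are given as [roll, pitch, yaw] about the fixed x, y, z axes, in that order (R = Rz(yaw) Ry(pitch) Rx(roll)).
In Python, from station import telemetry, imaging, env gives the robot as it stands.
- The arm moves only by the tool servo_tool, never from a script. Its argument "motion" is a list of rows, each an object of numbers: "dx", "dy", "dz": the shift along the tool's x, y, z normalised to -1 to 1, where 1 is 0.2 m; "ax", "ay", "az": the turn, a rotation vector about the tool's x, y, z normalised to -1 to 1, where 1 is 90 degrees; "gripper": the closure, from -1 (fully open) to 1 (shut). In form: [{"dx": .., "dy": .., "dz": .., "ax": .., "ay": .., "az": .., "gripper": ..}, ...]. A call has 1 to 10 rows; each row is the pose to reach, as a shift and turn from the pose commanded when the call began, along the tool's axes at that moment; what a row does not reach only later rows make up. A row lasts 1/8 s, in which the tool goes at most 62.5 mm and 10.7 degrees, less where a joint would pass 70% of its speed; a pose out of reach is approached as far as the arm can. A call with a number of a shift or a turn outside -1 to 1 is refused whole. A call with a gripper value outside its range is refused whole. The fingers move at their own pace and stop on an object; "squeeze" is the grip in N (left out, the last holds). Time passes only in rows, so rows that repeat a pose let the fingers close. It gives the time, the measured TCP pose, the force and the opening at its end, in the units of the state.
- telemetry.sense(): the state, without advancing time (a new reading comes with each control period).
- imaging.grab_frame(name): name is "side" or "top" or "wrist"; returns the picture (384x512x3 uint8, red, green, blue); there is no depth.
- imaging.calibration(name): a dict with "fovy" (degrees; the focal length in pixels is half the picture's height over the tangent of half this angle, whatever the lens; pixels are square), "cx", "cy" (the principal point, pixels), "rvec" (rotation vector, rad) and "tvec" (3), from world to camera coordinates, as OpenCV has them. Camera axes: x right, y down, z forward; pixel columns grow to the right and rows downward; lengths in m; the calibration is good to about 2 mm. The wrist camera is an equidistant fisheye: a pixel r from the principal point sees the ray r / f radians off the axis. A picture is of the moment at which its call begins: read the wrist's pose just before it. calibration takes no time and is no camera call; for the wrist camera it gives the pose at the moment of the call.
- env.finish_job(): hands the job in, once; it reports no verdict.
The state is a dict: "clock": time; "qpos": joint angles; "qvel": joint speeds; "tau": joint torques, N m; "eef_pos": TCP position; "orientation": TCP orientation; "wrist_force": force on the tool from outside, world axes, zero at the start; "wrist_torque": the same for the moment, N m; "gripper_width": finger opening in m.
Only numpy, scipy, OpenCV 4.12 (cv2) and the standard library are available. Lean on these libraries where they do the work, as an engineer would, in place of code of your own. Each camera call takes 0.05 s, during which the arm holds its last target.

## Task

Pick up the red coin scoop and tip its two brass coins into the blue saucer, not the white one. So that no coin can bounce out, first bring the scoop's lip over the saucer and lower it to within about 2 cm of the saucer's rim with the coins still in it, and only then pour. Afterwards stand the empty scoop flat on the desk beside the saucer and let go.

Things in the scene. Friction and masses are not known exactly. Their poses are not given: they have to be found in the camera images.
- scoop: red open tray (sizes in mm) 110 long, 60 wide, floor 3 thick, side walls 28 high (15 near the lip), 120 g. Front open without edge: the pouring lip. Origin: middle of the lip, at the underside; own x runs from lip to rear (lip faces -x, at start to the robot), z up. At the rear an upright grip tab: 10 thick (x = 100 to 110), 36 wide (y), top at z = 80. Grip it from above across x; pour by lowering the lip (turn about y).
- saucer: plain round blue saucer, loose on the desk, 300 g: 22 mm high, 128 mm across the rim, flat inner floor 5 mm above the desk and about 90 mm across, wall 4 mm thick, flaring outwards. Origin at the centre of its underside, z up. An identical white saucer stands on the other side of the scoop; which is left or right changes.
- coin_a: a brass-coloured coin, a flat disc 29 mm in diameter and 4 mm thick, 14 g, lying flat in the red scoop at the start, its centre about 30 mm behind the pouring lip; origin at the centre of its underside, z its axis. It starts sliding on the scoop's floor when that is tilted about 13 to 20 degrees; 28 degrees empties the scoop.
- coin_b: a brass-coloured coin, a flat disc 29 mm in diameter and 4 mm thick, 14 g, lying flat in the red scoop at the start, its centre about 66 mm behind the pouring lip; origin at the centre of its underside, z its axis. It starts sliding on the scoop's floor when that is tilted about 13 to 20 degrees; 28 degrees empties the scoop.
Not all that is in view belongs to the job. There is more than one size of the scoop; the job needs the smaller.

How it is judged:
On the way, in this order (a step that is already met when the one before it is completed fails the run):
1. the scoop's lip is over the blue saucer, its underside less than 60 mm above the saucer's underside, both coins still in the scoop (horizontal distance between scoop and saucer below 0.07 m and z of scoop in the frame of saucer below 0.06 m and x of coin_a in the frame of scoop between 0 and 0.11 m and z of coin_a in the frame of scoop between -0.005 and 0.04 m and x of coin_b in the frame of scoop between 0 and 0.11 m and z of coin_b in the frame of scoop between -0.005 and 0.04 m), for 0.1 s.
2. both coins lie in the blue saucer (horizontal distance between each of coin_a, coin_b and saucer below 0.06 m and z of coin_a in the frame of saucer between 0 and 0.03 m and linear speed of each of coin_a, coin_b below 0.05 m/s and z of coin_b in the frame of saucer between 0 and 0.03 m), for 0.2 s.
At the end, for the whole second after the job is handed in: Both coins rest in the blue saucer (within 60 mm of its centre, below 30 mm), the saucer stands level on the desk (8 degrees), and the scoop, released and at rest, stands upright on the desk (10 degrees, lip at most 12 mm up), its lip over 70 mm from the saucer's centre (all of step 2 and horizontal distance between scoop and saucer above 0.07 m and angle between scoop's own z axis and vertical below 0.17 rad and height (world z) of scoop below 0.012 m and linear speed of scoop below 0.03 m/s and angle between saucer's own z axis and vertical below 0.15 rad and height (world z) of saucer below 0.01 m and contact force between the fingers and scoop below 0.1 N); the robot touches nothing.
It fails at once if a coin (coin_a) has left the scoop while still higher than 80 mm above the saucer's underside: poured from too high (z of coin_a in the frame of saucer above 0.08 m and (x of coin_a in the frame of scoop below -0.01 m or z of coin_a in the frame of scoop above 0.06 m)).
It fails at once if a coin (coin_b) has left the scoop while still higher than 80 mm above the saucer's underside: poured from too high (z of coin_b in the frame of saucer above 0.08 m and (x of coin_b in the frame of scoop below -0.01 m or z of coin_b in the frame of scoop above 0.06 m)).
It also fails if it takes over 51 s, if anything falls off the work surface, if the arm or the gripper's body presses on something with over 40 N, if the wrist force passes 120 N, or if a joint passes its speed limit or range.

## Working session

There is one attempt and no reset: what is moved stays moved. The work goes in short steps, Python scripts to look and compute and a tool call to move; the robot and the scene stay as the last step left them, time stands still between calls to the robot, and variables do not carry over. Pictures are saved under pics/ and viewed, and the job is handed in when it is done.

Besides the shell and the picture viewer there is one more tool, called after ">>>" in YAML: its name, and indented under it one key for each argument. servo_tool: Moves the arm, as the interface text tells. Its arguments: {"type":"object","properties":{"motion":{"type":"array","items":{"type":"object","properties":{"dx":{"type":"number"},"dy":{"type":"number"},"dz":{"type":"number"},"ax":{"type":"number"},"ay":{"type":"number"},"az":{"type":"number"},"gripper":{"type":"number"}}}},"squeeze":{"type":"number"}},"required":["motion"]}

```bash
mkdir -p pics; ls; python3 - <<'E'
from station import telemetry, imaging, env
import cv2
s=telemetry.sense(); print(s)
for n in ("top","side"):
    im=imaging.grab_frame(n); cv2.imwrite(f"pics/{n}0.png",im[:,:,::-1]); print(n,imaging.calibration(n))
E
```

```text
pics
{'clock': 0.0, 'qpos': array([ 1.16839242,  0.43519093,  0.02498661,  1.57411262, -0.0116218 ,
        1.13398691, -0.07506832]), 'qvel': array([-0.00011774, -0.00043583,  0.00200556,  0.00112064,  0.00058269,
       -0.00212799,  0.00026002]), 'tau': array([ 5.08634021e-04, -6.70469713e+01,  1.02572870e+00, -3.16215420e+01,
        1.56834419e-02,  1.24681089e-02, -1.24581877e-05]), 'eef_pos': array([ 0.18437749, -0.5966525 ,  0.23054003]), 'orientation': array([-3.05998643,  1.56924384,  1.95214655]), 'wrist_force': array([0.58440127, 0.31244351, 0.14034067]), 'wrist_torque': array([0.00931435, 0.03946816, 0.0339496 ]), 'gripper_width': 0.08530495973604747}
top {'fovy': 50.65570737076129, 'cx': 250.3018532945804, 'cy': 191.6839278424685, 'rvec': array([ 2.13466302, -2.14926124,  0.18269466]), 'tvec': array([-0.01213873,  0.54924932,  0.71305285])}
side {'fovy': 45.37179416369425, 'cx': 264.7786163980878, 'cy': 186.7873551441859, 'rvec': array([ 0.59064598, -2.50830284,  1.36674901]), 'tvec': array([0.48381055, 0.15563306, 0.80231112])}
```

View pics/top0.png

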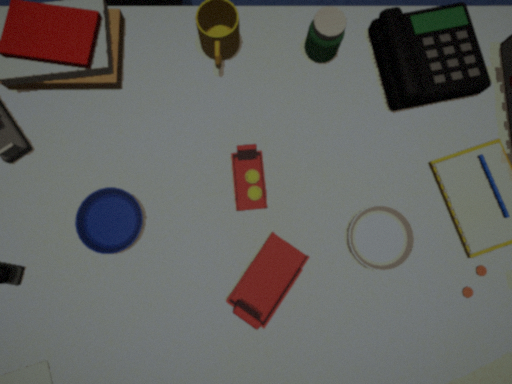

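View pics/side0.png

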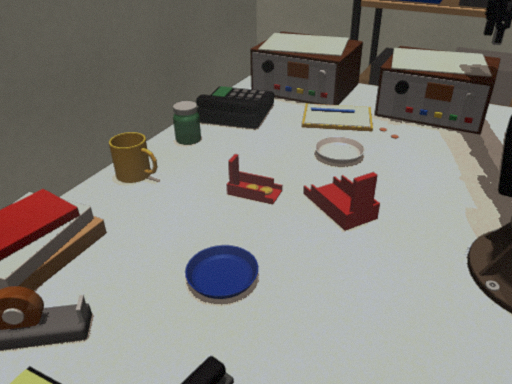

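The top view shows the small scoop at (250,178), with its lip at the lower edge (~252,210) and its tab at the top (~247,150). Both coins are in it. The blue saucer is at (110,220) and the white one at (380,238). The larger scoop, at (265,280), is not part of the job.

```bash
cat > h.py <<'E'
import numpy as np, cv2
from station import telemetry, imaging, env
from scipy.spatial.transform import Rotation as R
def K(c,h=384):
    f=h/2/np.tan(np.radians(c['fovy'])/2); return np.array([[f,0,c['cx']],[0,f,c['cy']],[0,0,1]])
def unproj(n,uv,z):
    c=imaging.calibration(n); Rm=cv2.Rodrigues(c['rvec'])[0]; t=c['tvec']
    d=Rm.T@np.linalg.inv(K(c))@np.array([*uv,1.]); o=-Rm.T@t
    return o+d*(z-o[2])/d[2]
def proj(n,P):
    c=imaging.calibration(n); return cv2.projectPoints(np.atleast_2d(np.array(P,float)),c['rvec'],c['tvec'],K(c),None)[0][:,0]
E
python3 - <<'E'
import cv2
t=cv2.imread('pics/top0.png'); s=cv2.imread('pics/side0.png')
cv2.imwrite('pics/top0c.png',cv2.resize(t[135:225,210:290],None,fx=6.6,fy=6.6,interpolation=cv2.INTER_CUBIC))
cv2.imwrite('pics/side0c.png',cv2.resize(s[145:215,215:295],None,fx=8,fy=8,interpolation=cv2.INTER_CUBIC))
cv2.imwrite('pics/top0b.png',cv2.resize(t[180:260,70:150],None,fx=7,fy=7,interpolation=cv2.INTER_CUBIC))
E
```

```text
(no output)
```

View pics/top0c.png

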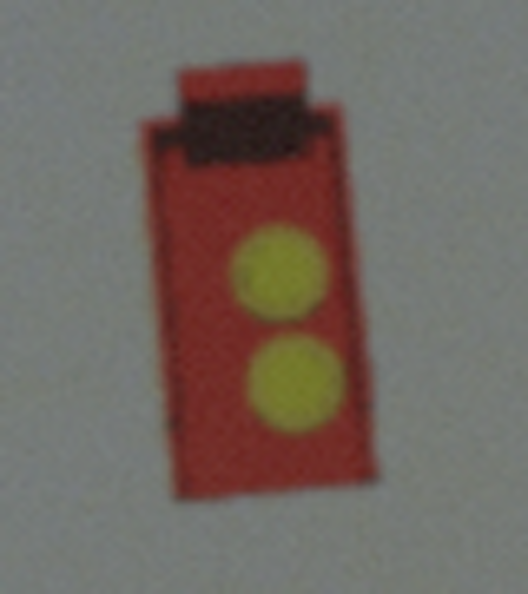

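View pics/side0c.png

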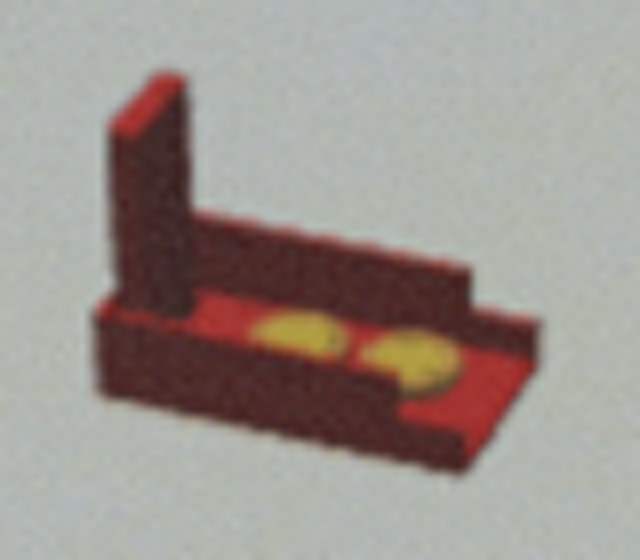

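View pics/top0b.png

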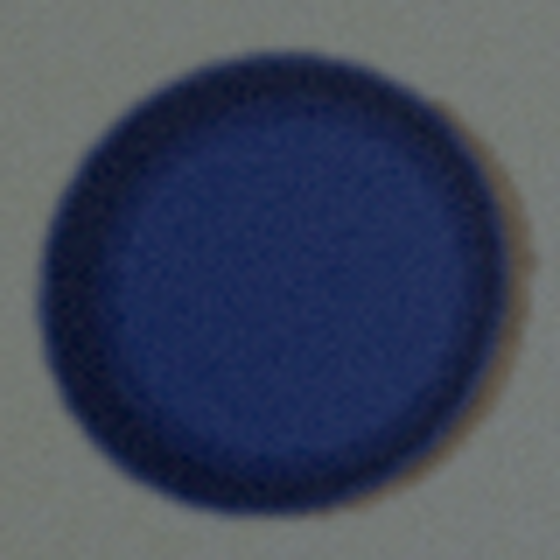

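```bash
cat >> h.py <<'E'
def scoopP(x,y,yaw,p):
    p=np.atleast_2d(np.array(p,float)); c,s=np.cos(yaw),np.sin(yaw)
    return np.c_[x+c*p[:,0]-s*p[:,1], y+s*p[:,0]+c*p[:,1], p[:,2]]
E
python3 - <<'E'
from h import *
from scipy.optimize import least_squares
px=lambda a,o,s:(np.array(a,float)+.5)/s-.5+np.array(o)
# scoop pts: y+ is left in image
T=px([[180,70],[303,62],[306,90],[186,101],[140,122],[341,104],[278,273],[297,384]],[210,135],6.6)
M=[[.11,.018,.08],[.11,-.018,.08],[.1,-.018,.08],[.1,.018,.08],[.11,.03,.028],[.11,-.03,.028]]
S=px([[150,72],[185,76],[110,125],[137,137],[470,268],[540,320],[97,395],[465,473],[400,378]],[215,145],8)
MS=[[.11,-.018,.08],[.1,-.018,.08],[.11,.018,.08],[.1,.018,.08],None,[0,-.03,.015],[.11,.03,0],[0,.03,0]]
idx=[0,1,2,3,5,6,7]; MSm=[MS[i] for i in idx]; Sm=S[idx]
Ct=px([[176,498],[377,480]],[210,135],6.6)
def f(q):
    return np.r_[(proj('top',scoopP(*q,M))-T[:6]).ravel(),(proj('side',scoopP(*q,MSm))-Sm).ravel()]
g=unproj('top',T[6],.007);print('g',g)
r=least_squares(f,[g[0]-.066,g[1],0],loss='soft_l1');print(r.x,np.degrees(r.x[2]));print(r.fun.reshape(-1,2).round(2))
print('lip corners z=0,15:',proj('top',scoopP(*r.x,[[0,.03,0],[0,-.03,0],[0,.03,.015],[0,-.03,.015]])).round(1),Ct.round(1))
for c,n in((T[6],'b'),(T[7],'a')):
    w=unproj('top',c,.007); d=w[:2]-r.x[:2]; th=r.x[2]; print(n,w, d@[np.cos(th),np.sin(th)], d@[-np.sin(th),np.cos(th)])
q=px([[40,282],[508,282],[282,50],[282,514]],[70,180],7)
w=np.array([unproj('top',a,.022) for a in q]);print(w, w[2:,0].mean(),w[:2,1].mean(), np.linalg.norm(w[0]-w[1]),np.linalg.norm(w[2]-w[3]))
# side saucer check
print(proj('side',[[w[2:,0].mean(),w[:2,1].mean(),.022]]))
print('tab centre',scoopP(*r.x,[[.105,0,.06]]), 'big scoop tab', unproj('top',(248,313),.08))
E
```

```text
g [ 0.58664479 -0.01924829  0.007     ]
[ 0.52032047 -0.01960729  0.1003868 ] 5.751740123862788
[[-0.62  0.46]
 [ 0.5  -0.35]
 [ 0.66  0.73]
 [-0.96  1.1 ]
 [-0.05  0.52]
 [ 0.28  0.08]
 [ 0.25 -0.94]
 [ 0.01 -0.69]
 [-1.6  -0.07]
 [-0.74 -0.77]
 [-0.28 -0.59]
 [-0.48 -0.04]
 [-0.12  0.12]]
lip corners z=0,15: [[236.9 211.4]
 [267.3 208.2]
 [236.7 210.5]
 [267.7 207.2]] [[236.2 210. ]
 [266.7 207.3]]
b [ 0.58664479 -0.01924829  0.007     ] 0.06602638940759421 -0.00628972129776798
a [ 0.55301778 -0.0246178   0.007     ] 0.03203054922465659 -0.00826215522884797
[[0.50073368 0.31577218 0.022     ]
 [0.49988525 0.18944879 0.022     ]
 [0.564079   0.2535398  0.022     ]
 [0.4381562  0.24753331 0.022     ]] 0.5011175989762627 0.2526104859380409 0.12632624626837996 0.12606597173474687
[[219.78079062 267.97068454]]
tab centre [[ 0.62479184 -0.00908437  0.06      ]] big scoop tab [ 0.33502363 -0.01004802  0.08      ]
```

The scoop fits both views to about 1 px, with the lip at (0.520, -0.020), yaw 5.75° and the tab centre at (0.625, -0.009). The blue saucer measures 126 mm across against 128 mm given, centred at (0.501, 0.2525). Next I'll work out the approach in tool axes.

```bash
cat >> h.py <<'E'
def pose():
    s=telemetry.sense(); return s, s['eef_pos'], R.from_euler('xyz',s['orientation'])
def plan(P,Rt):
    s,p,r=pose(); d=r.inv().apply(np.array(P)-p)/.2; a=(r.inv()*Rt).as_rotvec()/(np.pi/2)
    print('d',d.round(4),'a',a.round(4),'pos',p.round(4))
def Rdown(yaw,flip=0):
    x=np.array([0,0,-1.]); z=np.array([np.cos(yaw),np.sin(yaw),0])*(-1 if flip else 1)
    return R.from_matrix(np.c_[x,np.cross(z,x),z])
E
python3 - <<'E'
from h import *
s,p,r=pose(); print(r.as_matrix().round(3))
for f in(0,1): plan([.6248,-.0091,.13],Rdown(.1004,f))
E
```

```text
[[-0.001  0.955  0.295]
 [ 0.001  0.295 -0.955]
 [-1.    -0.    -0.001]]
d [ 0.5055  2.9716 -2.1562] a [-8.731e-01 -8.000e-04 -5.000e-04] pos [ 0.1844 -0.5967  0.2306]
d [ 0.5055  2.9716 -2.1562] a [ 1.1269e+00 -6.0000e-04  9.0000e-04] pos [ 0.1844 -0.5967  0.2306]
```

>>> servo_tool:
  motion:
    - {"dy": 0.1, "dz": -0.07, "ax": -0.05, "gripper": -1}
    - {"dy": 0.3, "dz": -0.22, "ax": -0.12, "gripper": -1}
    - {"dy": 0.52, "dz": -0.38, "ax": -0.2, "gripper": -1}
    - {"dy": 0.76, "dz": -0.55, "ax": -0.28, "gripper": -1}
    - {"dy": 1, "dz": -0.72, "ax": -0.36, "gripper": -1}

```text
validation failed for argument at $.mo...
```

```bash
python3 - <<'E'
from h import *
plan([.6248,-.0091,.13],Rdown(.1004)); print(telemetry.sense()['qpos'])
E
```

```text
d [ 0.5055  2.9716 -2.1562] a [-8.731e-01 -8.000e-04 -5.000e-04] pos [ 0.1844 -0.5967  0.2306]
[ 1.16840827  0.43516101  0.02501303  1.57402726 -0.01156853  1.13399066
 -0.07508926]
```

The call was refused, possibly because every row needs all seven fields. I'll send them in full.

>>> servo_tool:
  motion:
    - {"dx": 0, "dy": 0.1, "dz": -0.07, "ax": -0.05, "ay": 0, "az": 0, "gripper": -1}
    - {"dx": 0, "dy": 0.3, "dz": -0.22, "ax": -0.12, "ay": 0, "az": 0, "gripper": -1}
    - {"dx": 0, "dy": 0.52, "dz": -0.38, "ax": -0.2, "ay": 0, "az": 0, "gripper": -1}
    - {"dx": 0, "dy": 0.76, "dz": -0.55, "ax": -0.28, "ay": 0, "az": 0, "gripper": -1}
    - {"dx": 0, "dy": 1, "dz": -0.72, "ax": -0.36, "ay": 0, "az": 0, "gripper": -1}

```text
clock: 0.72
eef_pos: [0.3345, -0.3976, 0.2314]
orientation: [0.94, 1.571, 0.242]
wrist_force: [1.0, -0.3, 0.7]
gripper_width: 0.0853
```

```bash
python3 - <<'E'
from h import *
plan([.6248,-.0091,.13],Rdown(.1004)); print(telemetry.sense()['qpos'])
E
```

```text
d [ 0.5071  2.4213 -0.137 ] a [-5.084e-01  1.000e-04 -1.000e-04] pos [ 0.3345 -0.3976  0.2314]
[ 0.92053085  0.27601175 -0.1901992   1.81501559  0.05907395  1.05595779
  0.01000081]
```

>>> servo_tool:
  motion:
    - {"dx": 0, "dy": 0.25, "dz": -0.01, "ax": -0.06, "ay": 0, "az": 0, "gripper": -1}
    - {"dx": 0, "dy": 0.5, "dz": -0.03, "ax": -0.13, "ay": 0, "az": 0, "gripper": -1}
    - {"dx": 0, "dy": 0.75, "dz": -0.04, "ax": -0.2, "ay": 0, "az": 0, "gripper": -1}
    - {"dx": 0, "dy": 1, "dz": -0.06, "ax": -0.26, "ay": 0, "az": 0, "gripper": -1}

```text
clock: 1.23
eef_pos: [0.4544, -0.2378, 0.2314]
orientation: [-0.639, 1.571, -0.93]
wrist_force: [0.5, 0.2, 0.2]
gripper_width: 0.0856
```

```bash
python3 - <<'E'
from h import *
plan([.6248,-.0091,.13],Rdown(.1004)); print(telemetry.sense()['qpos'])
E
```

```text
d [0.5069 1.3399 0.4884] a [-2.489e-01  1.000e-04  1.000e-04] pos [ 0.4544 -0.2378  0.2314]
[ 0.66719723  0.28188069 -0.36148243  1.81915403  0.11308307  1.06051373
 -0.0271615 ]
```

>>> servo_tool:
  motion:
    - {"dx": 0, "dy": 0.25, "dz": 0.09, "ax": -0.06, "ay": 0, "az": 0, "gripper": -1}
    - {"dx": 0, "dy": 0.5, "dz": 0.18, "ax": -0.13, "ay": 0, "az": 0, "gripper": -1}
    - {"dx": 0, "dy": 0.75, "dz": 0.28, "ax": -0.19, "ay": 0, "az": 0, "gripper": -1}
    - {"dx": 0, "dy": 1, "dz": 0.36, "ax": -0.249, "ay": 0, "az": 0, "gripper": -1}

```text
clock: 1.72
eef_pos: [0.5816, -0.0677, 0.2313]
orientation: [-0.596, 1.571, -0.496]
wrist_force: [0.6, -0.3, -0.7]
gripper_width: 0.0855
```

```bash
python3 - <<'E'
from h import *
plan([.6248,-.0091,.13],Rdown(.1004)); print(telemetry.sense()['qpos'])
E
```

```text
d [0.5066 0.2698 0.2443] a [-0.0002  0.      0.    ] pos [ 0.5816 -0.0677  0.2313]
[ 0.3738983   0.41992048 -0.48998097  1.64115007  0.21337068  1.1340035
 -0.07059254]
```

Now I'll move above the tab at z≈0.13, then check with the cameras.

>>> servo_tool:
  motion:
    - {"dx": 0, "dy": 0.14, "dz": 0.12, "ax": 0, "ay": 0, "az": 0, "gripper": -1}
    - {"dx": 0.1, "dy": 0.27, "dz": 0.244, "ax": 0, "ay": 0, "az": 0, "gripper": -1}
    - {"dx": 0.3, "dy": 0.27, "dz": 0.244, "ax": 0, "ay": 0, "az": 0, "gripper": -1}
    - {"dx": 0.5, "dy": 0.27, "dz": 0.244, "ax": 0, "ay": 0, "az": 0, "gripper": -1}
    - {"dx": 0.5, "dy": 0.27, "dz": 0.244, "ax": 0, "ay": 0, "az": 0, "gripper": -1}

```text
clock: 2.35
eef_pos: [0.6218, -0.0112, 0.1285]
orientation: [3.052, 1.564, -3.134]
wrist_force: [-0.8, 0.9, 0.2]
gripper_width: 0.0854
```

```bash
python3 - <<'E'
from h import *
plan([.6248,-.0091,.036],Rdown(.1004))
for n in('side','wrist'):
    im=imaging.grab_frame(n); 
    cv2.imwrite(f'pics/{n}1.png',im[:,:,::-1])
s=cv2.imread('pics/side1.png');cv2.imwrite('pics/side1c.png',cv2.resize(s[80:230,190:340],None,fx=4,fy=4,interpolation=cv2.INTER_CUBIC))
E
```

```text
d [0.4625 0.0085 0.0188] a [-0.0022 -0.0041 -0.0004] pos [ 0.6218 -0.0112  0.1285]
```

View pics/side1c.png

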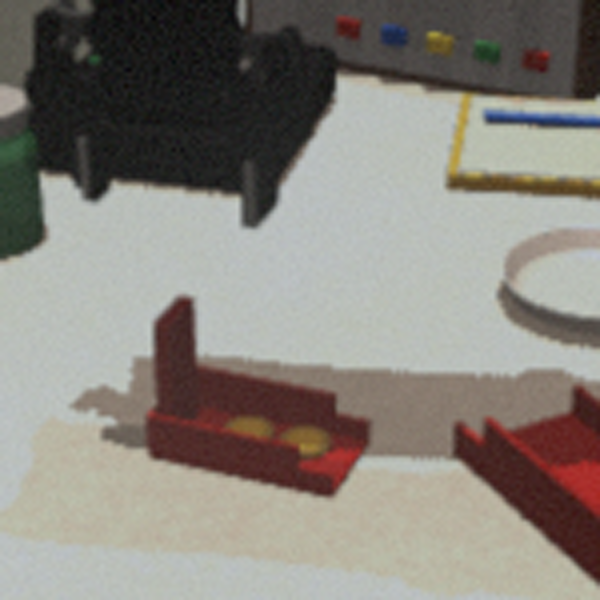

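View pics/wrist1.png

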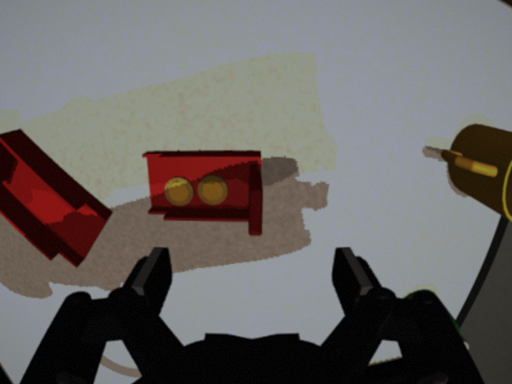

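```bash
python3 - <<'E'
from h import *
s,p,r=pose();z=r.as_matrix()[:,2]
print(proj('side',[p+.043*z+[0,0,.013],p-.043*z+[0,0,.013],p+[0,0,.013]]))
plan([.6248,-.0091,.036],Rdown(.1004))
E
```

```text
[[213.15267308 126.02220565]
 [250.28432436 132.30687918]
 [231.46689323 129.12195723]]
d [0.4819 0.01   0.0011] a [-0.003   0.0003 -0.0002] pos [ 0.6247 -0.0111  0.1324]
```

The fingertips in the side view match the prediction within 3 px, and the tab is centred between the fingers in the wrist view. Next: descend and grip.

>>> servo_tool:
  motion:
    - {"dx": 0.08, "dy": 0.01, "dz": 0.001, "ax": 0, "ay": 0, "az": 0, "gripper": -1}
    - {"dx": 0.18, "dy": 0.01, "dz": 0.001, "ax": 0, "ay": 0, "az": 0, "gripper": -1}
    - {"dx": 0.28, "dy": 0.01, "dz": 0.001, "ax": 0, "ay": 0, "az": 0, "gripper": -1}
    - {"dx": 0.38, "dy": 0.01, "dz": 0.001, "ax": 0, "ay": 0, "az": 0, "gripper": -1}
    - {"dx": 0.44, "dy": 0.01, "dz": 0.001, "ax": 0, "ay": 0, "az": 0, "gripper": -1}
    - {"dx": 0.475, "dy": 0.01, "dz": 0.001, "ax": 0, "ay": 0, "az": 0, "gripper": -1}
    - {"dx": 0.475, "dy": 0.01, "dz": 0.001, "ax": 0, "ay": 0, "az": 0, "gripper": -1}
    - {"dx": 0.475, "dy": 0.01, "dz": 0.001, "ax": 0, "ay": 0, "az": 0, "gripper": -1}

```text
clock: 3.45
eef_pos: [0.6251, -0.0099, 0.0369]
orientation: [-0.033, 1.57, 0.061]
wrist_force: [0.6, 0.2, 1.4]
gripper_width: 0.0856
```

>>> servo_tool:
  motion:
    - {"dx": 0, "dy": 0, "dz": 0, "ax": 0, "ay": 0, "az": 0, "gripper": 0}
    - {"dx": 0, "dy": 0, "dz": 0, "ax": 0, "ay": 0, "az": 0, "gripper": 0.4}
    - {"dx": 0, "dy": 0, "dz": 0, "ax": 0, "ay": 0, "az": 0, "gripper": 0.6}
    - {"dx": 0, "dy": 0, "dz": 0, "ax": 0, "ay": 0, "az": 0, "gripper": 0.7}
    - {"dx": 0, "dy": 0, "dz": 0, "ax": 0, "ay": 0, "az": 0, "gripper": 0.8}
    - {"dx": 0, "dy": 0, "dz": 0, "ax": 0, "ay": 0, "az": 0, "gripper": 1}
    - {"dx": 0, "dy": 0, "dz": 0, "ax": 0, "ay": 0, "az": 0, "gripper": 1}
    - {"dx": 0, "dy": 0, "dz": 0, "ax": 0, "ay": 0, "az": 0, "gripper": 1}
  squeeze: 50

```text
clock: 4.45
eef_pos: [0.6248, -0.01, 0.0364]
orientation: [-0.173, 1.571, -0.079]
wrist_force: [-0.2, -0.4, 4.2]
gripper_width: 0.0095
```

```bash
python3 - <<'E'
from h import *
s,p,r=pose(); print(s['gripper_width'],s['wrist_force'],p)
plan([.6248,-.0091,.036],Rdown(.1004))
for n in('side','wrist'):
    im=imaging.grab_frame(n); 
    cv2.imwrite(f'pics/{n}2.png',im[:,:,::-1])
s=cv2.imread('pics/side2.png');cv2.imwrite('pics/side2c.png',cv2.resize(s[80:230,190:340],None,fx=4,fy=4,interpolation=cv2.INTER_CUBIC))
E
```

```text
0.009461998715355071 [-0.17322993 -0.39487995  4.22979354] [ 0.62476205 -0.00997285  0.03642912]
d [0.0021 0.0043 0.0006] a [-0.0041  0.0002  0.    ] pos [ 0.6248 -0.01    0.0364]
```

View pics/side2c.png

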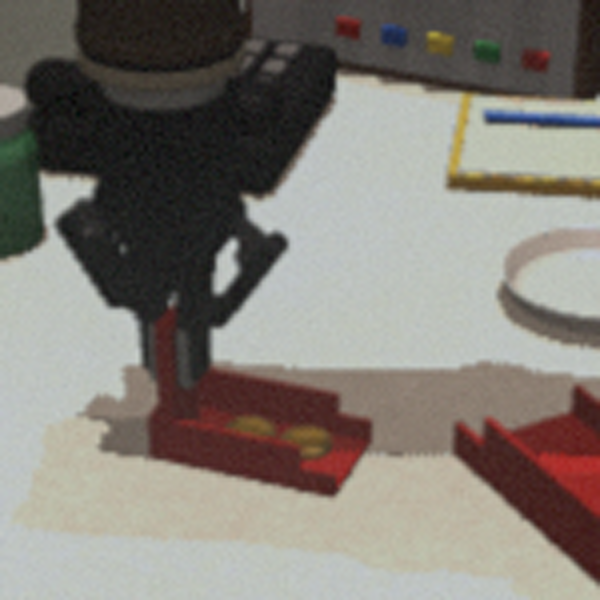

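View pics/wrist2.png

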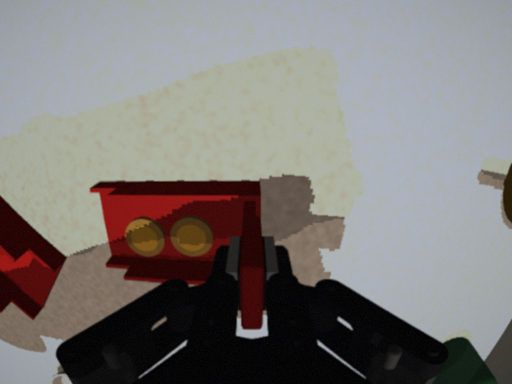

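Gripped: the opening is 9.5 mm on the 10 mm tab, and the wrist and side views show both coins lying flat in the scoop. Lifting by 50 mm.

>>> servo_tool:
  motion:
    - {"dx": -0.02, "dy": 0, "dz": 0, "ax": 0, "ay": 0, "az": 0, "gripper": 1}
    - {"dx": -0.06, "dy": 0, "dz": 0, "ax": 0, "ay": 0, "az": 0, "gripper": 1}
    - {"dx": -0.11, "dy": 0, "dz": 0, "ax": 0, "ay": 0, "az": 0, "gripper": 1}
    - {"dx": -0.16, "dy": 0, "dz": 0, "ax": 0, "ay": 0, "az": 0, "gripper": 1}
    - {"dx": -0.21, "dy": 0, "dz": 0, "ax": 0, "ay": 0, "az": 0, "gripper": 1}
    - {"dx": -0.24, "dy": 0, "dz": 0, "ax": 0, "ay": 0, "az": 0, "gripper": 1}
    - {"dx": -0.25, "dy": 0, "dz": 0, "ax": 0, "ay": 0, "az": 0, "gripper": 1}
    - {"dx": -0.25, "dy": 0, "dz": 0, "ax": 0, "ay": 0, "az": 0, "gripper": 1}

```text
clock: 5.55
eef_pos: [0.6245, -0.0101, 0.0862]
orientation: [-2.726, 1.571, -2.632]
wrist_force: [-0.0, -1.1, -2.0]
gripper_width: 0.0093
```

```bash
python3 - <<'E'
from h import *
s,p,r=pose(); print(s['gripper_width'],s['wrist_force'],p)
# target: lip at saucer centre + 20mm along scoop x, same yaw
yaw=.1004; u=np.array([np.cos(yaw),np.sin(yaw),0])
plan(np.array([.501,.2525,p[2]])+u*(.105+.022),Rdown(yaw))
print(s['qpos'])
for n in('side','wrist'):
    im=imaging.grab_frame(n); 
    cv2.imwrite(f'pics/{n}3.png',im[:,:,::-1])
s=cv2.imread('pics/side3.png');cv2.imwrite('pics/side3c.png',cv2.resize(s[80:230,190:340],None,fx=4,fy=4,interpolation=cv2.INTER_CUBIC))
E
```

```text
0.00926971530563986 [-0.01145773 -1.06097557 -1.9861488 ] [ 0.62453666 -0.01005436  0.08622057]
d [-1.000e-04  1.369e+00  1.431e-01] a [-0.0041 -0.0001  0.    ] pos [ 0.6245 -0.0101  0.0862]
[ 0.2257778   0.62434401 -0.44278455  1.69866824  0.32747803  0.89283021
 -0.2575592 ]
```

View pics/side3c.png

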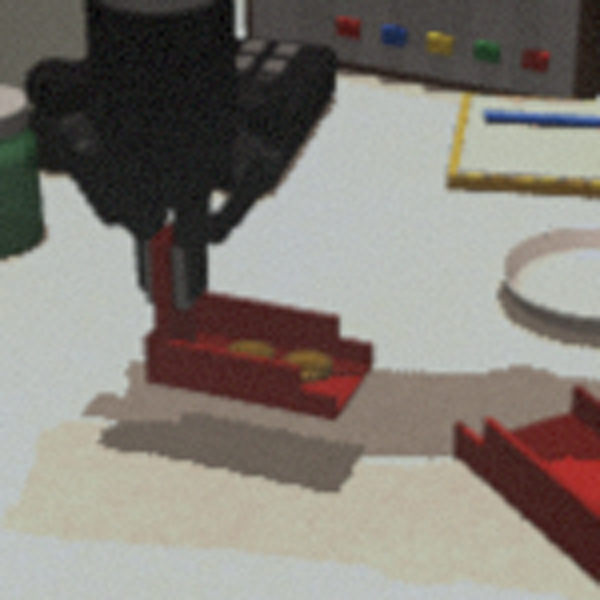

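The scoop is level and both coins are in place. Carrying it sideways gently.

>>> servo_tool:
  motion:
    - {"dx": 0, "dy": 0.03, "dz": 0, "ax": 0, "ay": 0, "az": 0, "gripper": 1}
    - {"dx": 0, "dy": 0.09, "dz": 0, "ax": 0, "ay": 0, "az": 0, "gripper": 1}
    - {"dx": 0, "dy": 0.18, "dz": 0.01, "ax": 0, "ay": 0, "az": 0, "gripper": 1}
    - {"dx": 0, "dy": 0.3, "dz": 0.02, "ax": 0, "ay": 0, "az": 0, "gripper": 1}
    - {"dx": 0, "dy": 0.43, "dz": 0.03, "ax": 0, "ay": 0, "az": 0, "gripper": 1}
    - {"dx": 0, "dy": 0.56, "dz": 0.05, "ax": 0, "ay": 0, "az": 0, "gripper": 1}
    - {"dx": 0, "dy": 0.68, "dz": 0.06, "ax": 0, "ay": 0, "az": 0, "gripper": 1}
    - {"dx": 0, "dy": 0.78, "dz": 0.07, "ax": 0, "ay": 0, "az": 0, "gripper": 1}
    - {"dx": 0, "dy": 0.86, "dz": 0.08, "ax": 0, "ay": 0, "az": 0, "gripper": 1}
    - {"dx": 0, "dy": 0.92, "dz": 0.09, "ax": 0, "ay": 0, "az": 0, "gripper": 1}

```text
clock: 6.9
eef_pos: [0.6253, 0.1759, 0.0863]
orientation: [-2.003, 1.571, -1.909]
wrist_force: [0.1, -1.0, -0.7]
gripper_width: 0.0096
```

>>> servo_tool:
  motion:
    - {"dx": 0, "dy": 0.05, "dz": 0.01, "ax": 0, "ay": 0, "az": 0, "gripper": 1}
    - {"dx": 0, "dy": 0.11, "dz": 0.02, "ax": 0, "ay": 0, "az": 0, "gripper": 1}
    - {"dx": 0, "dy": 0.18, "dz": 0.025, "ax": 0, "ay": 0, "az": 0, "gripper": 1}
    - {"dx": 0, "dy": 0.25, "dz": 0.03, "ax": 0, "ay": 0, "az": 0, "gripper": 1}
    - {"dx": 0, "dy": 0.32, "dz": 0.035, "ax": 0, "ay": 0, "az": 0, "gripper": 1}
    - {"dx": 0, "dy": 0.38, "dz": 0.04, "ax": 0, "ay": 0, "az": 0, "gripper": 1}
    - {"dx": 0, "dy": 0.42, "dz": 0.045, "ax": 0, "ay": 0, "az": 0, "gripper": 1}
    - {"dx": 0, "dy": 0.44, "dz": 0.05, "ax": 0, "ay": 0, "az": 0, "gripper": 1}
    - {"dx": 0, "dy": 0.449, "dz": 0.053, "ax": 0, "ay": 0, "az": 0, "gripper": 1}
    - {"dx": 0, "dy": 0.449, "dz": 0.053, "ax": 0, "ay": 0, "az": 0, "gripper": 1}

```text
clock: 8.15
eef_pos: [0.6276, 0.2649, 0.0863]
orientation: [-1.538, 1.571, -1.444]
wrist_force: [0.1, 0.2, -0.5]
gripper_width: 0.0091
```

```bash
python3 - <<'E'
from h import *
s,p,r=pose(); print(s['gripper_width'],s['wrist_force'],p)
yaw=.1004; u=np.array([np.cos(yaw),np.sin(yaw),0])
plan(np.array([.501,.2525,p[2]])+u*(.105+.022),Rdown(yaw))
print(s['qpos'])
for n in('side','wrist','top'):
    im=imaging.grab_frame(n); 
    cv2.imwrite(f'pics/{n}4.png',im[:,:,::-1])
s=cv2.imread('pics/side4.png');cv2.imwrite('pics/side4c.png',cv2.resize(s[140:320,130:310],None,fx=3.3,fy=3.3,interpolation=cv2.INTER_CUBIC))
E
```

```text
0.009134165490700981 [ 0.11754348  0.18168387 -0.47562741] [0.62758254 0.26490343 0.08626045]
d [-0.      0.0017 -0.001 ] a [-0.0044  0.      0.0002] pos [0.6276 0.2649 0.0863]
[-0.21234911  0.70084994 -0.43090169  1.54393008  0.33288349  0.97031333
 -0.64976656]
```

View pics/side4c.png

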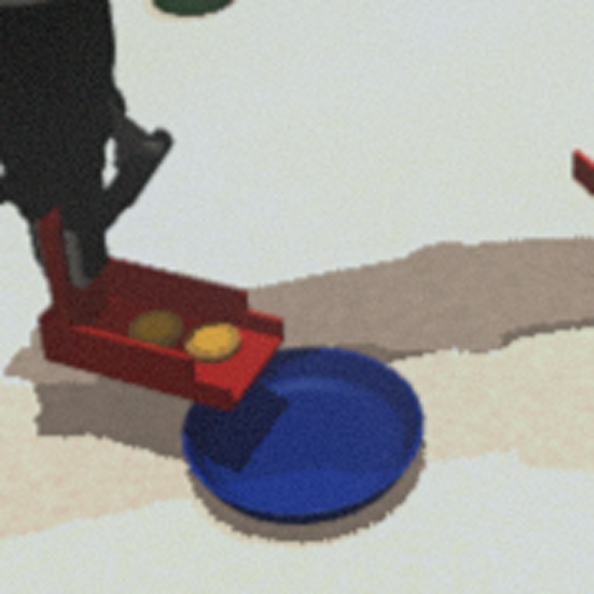

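View pics/wrist4.png

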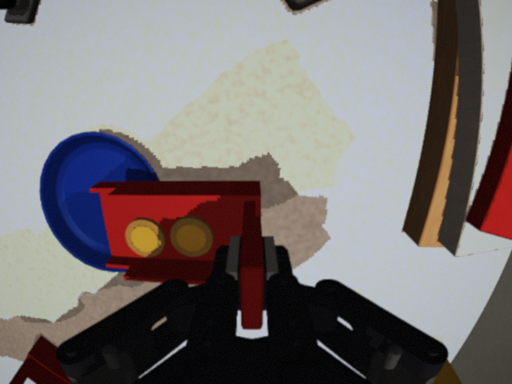

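View pics/top4.png

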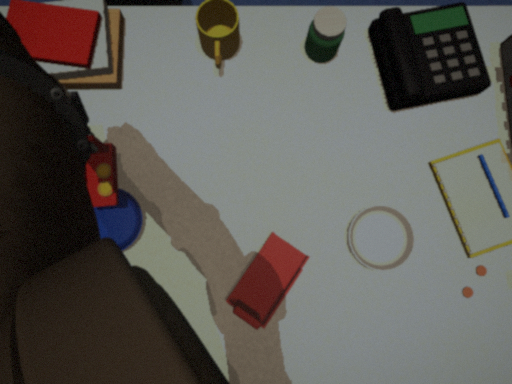

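Both coins are still in the scoop, with the lip over the near half of the blue saucer. Now lowering to a lip height of about 38 mm, some 16 mm above the rim, and shifting 5 mm sideways to centre the coins.

>>> servo_tool:
  motion:
    - {"dx": 0.01, "dy": 0.005, "dz": 0, "ax": 0, "ay": 0, "az": 0, "gripper": 1}
    - {"dx": 0.025, "dy": 0.015, "dz": 0, "ax": 0, "ay": 0, "az": 0, "gripper": 1}
    - {"dx": 0.045, "dy": 0.025, "dz": 0, "ax": 0, "ay": 0, "az": 0, "gripper": 1}
    - {"dx": 0.06, "dy": 0.025, "dz": 0, "ax": 0, "ay": 0, "az": 0, "gripper": 1}
    - {"dx": 0.06, "dy": 0.025, "dz": 0, "ax": 0, "ay": 0, "az": 0, "gripper": 1}
    - {"dx": 0.06, "dy": 0.025, "dz": 0, "ax": 0, "ay": 0, "az": 0, "gripper": 1}

```text
clock: 9.05
eef_pos: [0.627, 0.2703, 0.0743]
orientation: [0.029, 1.571, 0.123]
wrist_force: [1.4, -0.3, -1.1]
gripper_width: 0.0091
```

```bash
python3 - <<'E'
from h import *
s,p,r=pose(); print(s['gripper_width'],s['wrist_force'],p)
im=imaging.grab_frame('side'); print(proj('side',scoopP(p[0]-.105*np.cos(.1004),p[1]-.105*np.sin(.1004),.1004,[[0,.03,p[2]-.0364],[0,-.03,p[2]-.0364]])))
cv2.imwrite('pics/side5c.png',cv2.resize(im[180:320,150:290,::-1],None,fx=4.2,fy=4.2,interpolation=cv2.INTER_CUBIC))
E
```

```text
0.009100918128551223 [ 1.36446083 -0.26322033 -1.13289321] [0.62703847 0.27025751 0.07433295]
[[198.05855697 271.18546351]
 [214.09495756 248.98507724]]
```

View pics/side5c.png

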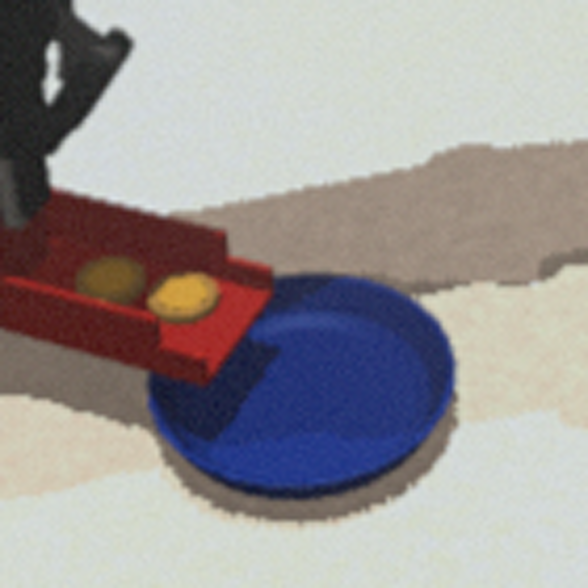

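The predicted lip corner is (198,271) and I read (199.5,271), so the lip is at about 38 mm with both coins in. Pouring slowly now, turning about the lip.

>>> servo_tool:
  motion:
    - {"dx": -0.027, "dy": 0, "dz": -0.01, "ax": 0, "ay": -0.0333, "az": 0, "gripper": 1}
    - {"dx": -0.054, "dy": 0, "dz": -0.022, "ax": 0, "ay": -0.0667, "az": 0, "gripper": 1}
    - {"dx": -0.08, "dy": 0, "dz": -0.035, "ax": 0, "ay": -0.1, "az": 0, "gripper": 1}
    - {"dx": -0.105, "dy": 0, "dz": -0.049, "ax": 0, "ay": -0.1333, "az": 0, "gripper": 1}
    - {"dx": -0.118, "dy": 0, "dz": -0.057, "ax": 0, "ay": -0.15, "az": 0, "gripper": 1}
    - {"dx": -0.13, "dy": 0, "dz": -0.065, "ax": 0, "ay": -0.1667, "az": 0, "gripper": 1}
    - {"dx": -0.142, "dy": 0, "dz": -0.073, "ax": 0, "ay": -0.1833, "az": 0, "gripper": 1}

```text
clock: 9.98
eef_pos: [0.6126, 0.2688, 0.1028]
orientation: [-0.0, 1.282, 0.094]
wrist_force: [0.3, -1.5, -0.7]
gripper_width: 0.0094
```

```bash
python3 - <<'E'
from h import *
s,p,r=pose(); print(s['gripper_width'],s['wrist_force'],p,r.as_matrix().round(3),s['qpos'])
im=imaging.grab_frame('side')
cv2.imwrite('pics/side6c.png',cv2.resize(im[180:320,150:290,::-1],None,fx=4.2,fy=4.2,interpolation=cv2.INTER_CUBIC))
E
```

```text
0.009432603941744408 [ 0.3170466  -1.49532629 -0.67277733] [0.61260675 0.26880553 0.10277306] [[ 0.284 -0.093  0.954]
 [ 0.027  0.996  0.09 ]
 [-0.958 -0.     0.285]] [-0.34088861  0.52921385 -0.31234264  1.84421135  0.53909799  0.59679121
 -0.91999842]
```

View pics/side6c.png

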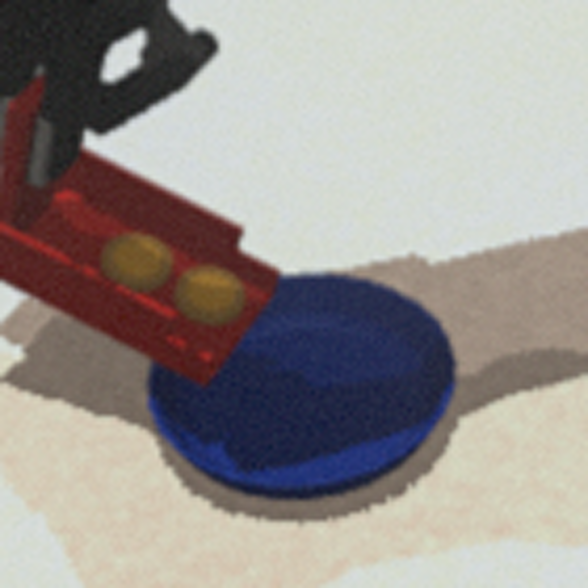

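At 16.5° tilt the lip stays put over the saucer and the coins are about to slide. Continuing slowly to about 30°.

>>> servo_tool:
  motion:
    - {"dx": -0.0137, "dy": 0, "dz": -0.005, "ax": 0, "ay": -0.0167, "az": 0, "gripper": 1}
    - {"dx": -0.027, "dy": 0, "dz": -0.01, "ax": 0, "ay": -0.0333, "az": 0, "gripper": 1}
    - {"dx": -0.041, "dy": 0, "dz": -0.016, "ax": 0, "ay": -0.05, "az": 0, "gripper": 1}
    - {"dx": -0.054, "dy": 0, "dz": -0.022, "ax": 0, "ay": -0.0667, "az": 0, "gripper": 1}
    - {"dx": -0.067, "dy": 0, "dz": -0.028, "ax": 0, "ay": -0.0833, "az": 0, "gripper": 1}
    - {"dx": -0.08, "dy": 0, "dz": -0.035, "ax": 0, "ay": -0.1, "az": 0, "gripper": 1}
    - {"dx": -0.092, "dy": 0, "dz": -0.042, "ax": 0, "ay": -0.1167, "az": 0, "gripper": 1}
    - {"dx": -0.105, "dy": 0, "dz": -0.049, "ax": 0, "ay": -0.1333, "az": 0, "gripper": 1}
    - {"dx": -0.118, "dy": 0, "dz": -0.057, "ax": 0, "ay": -0.15, "az": 0, "gripper": 1}
    - {"dx": -0.118, "dy": 0, "dz": -0.057, "ax": 0, "ay": -0.15, "az": 0, "gripper": 1}

```text
clock: 11.28
eef_pos: [0.594, 0.2678, 0.122]
orientation: [-0.001, 1.047, 0.095]
wrist_force: [-0.4, 0.8, -0.8]
gripper_width: 0.0096
```

```bash
python3 - <<'E'
from h import *
s,p,r=pose(); print(s['gripper_width'],s['wrist_force'],p,r.as_matrix().round(3),s['qpos'])
im=imaging.grab_frame('side')
cv2.imwrite('pics/side7c.png',cv2.resize(im[180:320,150:290,::-1],None,fx=4.2,fy=4.2,interpolation=cv2.INTER_CUBIC))
cv2.imwrite('pics/wrist7.png',imaging.grab_frame('wrist')[:,:,::-1])
E
```

```text
0.009596515085468375 [-0.37058155  0.81941779 -0.81492073] [0.59403612 0.26775478 0.12197355] [[ 0.498 -0.095  0.862]
 [ 0.047  0.995  0.083]
 [-0.866 -0.     0.5  ]] [-0.67896551  0.41412396  0.02883797  2.09181607  0.96838274  0.31381738
 -1.444576  ]
```

View pics/side7c.png

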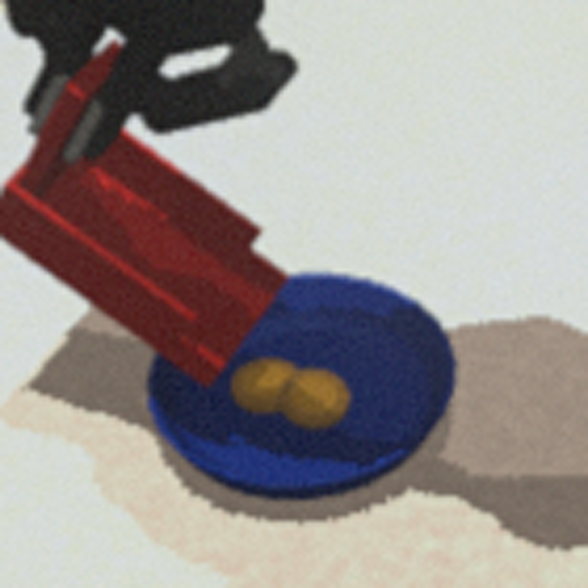

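View pics/wrist7.png

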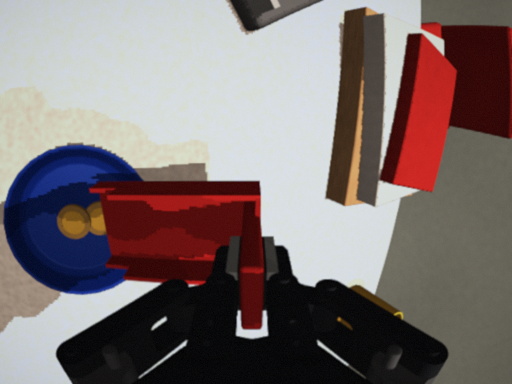

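Both coins lie in the blue saucer (side crop (262,385) and (315,395)) and the scoop is empty. Raising it straight up, then levelling.

>>> servo_tool:
  motion:
    - {"dx": -0.02, "dy": 0, "dz": 0.012, "ax": 0, "ay": 0, "az": 0, "gripper": 1}
    - {"dx": -0.06, "dy": 0, "dz": 0.035, "ax": 0, "ay": 0, "az": 0, "gripper": 1}
    - {"dx": -0.12, "dy": 0, "dz": 0.07, "ax": 0, "ay": 0, "az": 0, "gripper": 1}
    - {"dx": -0.18, "dy": 0, "dz": 0.105, "ax": 0, "ay": 0, "az": 0, "gripper": 1}
    - {"dx": -0.22, "dy": 0, "dz": 0.127, "ax": 0, "ay": 0, "az": 0, "gripper": 1}
    - {"dx": -0.22, "dy": 0, "dz": 0.127, "ax": 0, "ay": 0, "az": 0, "gripper": 1}

```text
clock: 12.12
eef_pos: [0.5954, 0.2672, 0.1738]
orientation: [0.002, 1.046, 0.095]
wrist_force: [-0.2, 0.2, -2.0]
gripper_width: 0.0094
```

```bash
python3 - <<'E'
from h import *
yaw=.1004; u=np.array([np.cos(yaw),np.sin(yaw),0])
s,p,r=pose(); print(s['qpos'])
plan(np.array([.53,.10,.12])+u*.105,Rdown(yaw))
E
```

```text
[-0.58015962  0.3388921  -0.09352252  2.03525284  0.7944772   0.43171005
 -1.24391236]
d [ 0.2929 -0.7983 -0.0292] a [-0.0047  0.334   0.0006] pos [0.5954 0.2672 0.1738]
```

>>> servo_tool:
  motion:
    - {"dx": 0, "dy": -0.06, "dz": 0, "ax": 0, "ay": 0.03, "az": 0, "gripper": 1}
    - {"dx": 0.02, "dy": -0.18, "dz": 0, "ax": 0, "ay": 0.08, "az": 0, "gripper": 1}
    - {"dx": 0.05, "dy": -0.33, "dz": 0, "ax": 0, "ay": 0.14, "az": 0, "gripper": 1}
    - {"dx": 0.1, "dy": -0.48, "dz": -0.01, "ax": 0, "ay": 0.2, "az": 0, "gripper": 1}
    - {"dx": 0.16, "dy": -0.62, "dz": -0.02, "ax": 0, "ay": 0.26, "az": 0, "gripper": 1}
    - {"dx": 0.22, "dy": -0.73, "dz": -0.025, "ax": 0, "ay": 0.31, "az": 0, "gripper": 1}
    - {"dx": 0.27, "dy": -0.79, "dz": -0.029, "ax": -0.002, "ay": 0.334, "az": 0, "gripper": 1}
    - {"dx": 0.293, "dy": -0.798, "dz": -0.029, "ax": -0.004, "ay": 0.334, "az": 0, "gripper": 1}
    - {"dx": 0.293, "dy": -0.798, "dz": -0.029, "ax": -0.004, "ay": 0.334, "az": 0, "gripper": 1}

```text
clock: 13.25
eef_pos: [0.6334, 0.1113, 0.1186]
orientation: [-2.397, 1.569, -2.296]
wrist_force: [-0.6, 0.1, -0.7]
gripper_width: 0.0093
```

```bash
python3 - <<'E'
from h import *
yaw=.1004; u=np.array([np.cos(yaw),np.sin(yaw),0])
s,p,r=pose(); print(s['qpos'])
plan(np.array([.53,.10,.0364])+u*.105,Rdown(yaw))
im=imaging.grab_frame('side')
cv2.imwrite('pics/side8c.png',cv2.resize(im[120:310,150:340,::-1],None,fx=3.1,fy=3.1,interpolation=cv2.INTER_CUBIC))
E
```

```text
[-0.02640413  0.59802762 -0.35245086  1.6263884   0.2404941   0.96196583
 -0.36058187]
d [ 0.411  -0.0039  0.0056] a [ 0.0001 -0.001   0.0009] pos [0.6334 0.1113 0.1186]
```

View pics/side8c.png

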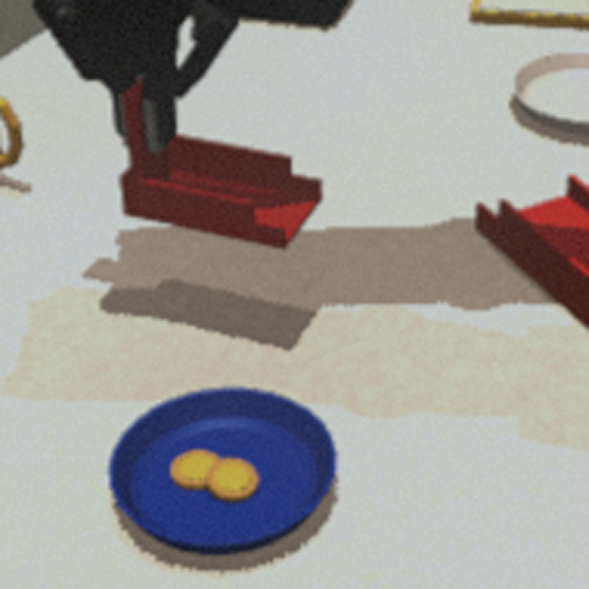

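Both coins rest in the saucer. The scoop is level and hangs over free desk beside it, so I'm lowering it.

>>> servo_tool:
  motion:
    - {"dx": 0.04, "dy": 0, "dz": 0.005, "ax": 0, "ay": 0, "az": 0, "gripper": 1}
    - {"dx": 0.12, "dy": 0, "dz": 0.005, "ax": 0, "ay": 0, "az": 0, "gripper": 1}
    - {"dx": 0.2, "dy": 0, "dz": 0.005, "ax": 0, "ay": 0, "az": 0, "gripper": 1}
    - {"dx": 0.28, "dy": 0, "dz": 0.005, "ax": 0, "ay": 0, "az": 0, "gripper": 1}
    - {"dx": 0.34, "dy": 0, "dz": 0.005, "ax": 0, "ay": 0, "az": 0, "gripper": 1}
    - {"dx": 0.38, "dy": 0, "dz": 0.005, "ax": 0, "ay": 0, "az": 0, "gripper": 1}
    - {"dx": 0.395, "dy": 0, "dz": 0.005, "ax": 0, "ay": 0, "az": 0, "gripper": 1}
    - {"dx": 0.405, "dy": 0, "dz": 0.005, "ax": 0, "ay": 0, "az": 0, "gripper": 1}
    - {"dx": 0.405, "dy": 0, "dz": 0.005, "ax": 0, "ay": 0, "az": 0, "gripper": 1}

```text
clock: 14.42
eef_pos: [0.6351, 0.1106, 0.0385]
orientation: [-1.963, 1.569, -1.863]
wrist_force: [-0.9, 0.7, 0.2]
gripper_width: 0.0096
```

```bash
python3 - <<'E'
from h import *
yaw=.1004; u=np.array([np.cos(yaw),np.sin(yaw),0])
s,p,r=pose(); print(s['wrist_force'])
plan(np.array([.53,.10,.0364])+u*.105,Rdown(yaw))
E
```

```text
[-0.86410793  0.65194735  0.18778616]
d [ 0.0105 -0.0002 -0.0032] a [-0.0003 -0.0004  0.001 ] pos [0.6351 0.1106 0.0385]
```

>>> servo_tool:
  motion:
    - {"dx": 0.006, "dy": 0, "dz": 0, "ax": 0, "ay": 0, "az": 0, "gripper": 1}
    - {"dx": 0.01, "dy": 0, "dz": 0, "ax": 0, "ay": 0, "az": 0, "gripper": 1}
    - {"dx": 0.013, "dy": 0, "dz": 0, "ax": 0, "ay": 0, "az": 0, "gripper": 1}
    - {"dx": 0.013, "dy": 0, "dz": 0, "ax": 0, "ay": 0, "az": 0, "gripper": 1}

```text
clock: 14.92
eef_pos: [0.6352, 0.1106, 0.0364]
orientation: [-1.819, 1.569, -1.719]
wrist_force: [-1.4, -0.4, 6.9]
gripper_width: 0.0095
```

>>> servo_tool:
  motion:
    - {"dx": 0, "dy": 0, "dz": 0, "ax": 0, "ay": 0, "az": 0, "gripper": 0.8}
    - {"dx": 0, "dy": 0, "dz": 0, "ax": 0, "ay": 0, "az": 0, "gripper": 0.6}
    - {"dx": 0, "dy": 0, "dz": 0, "ax": 0, "ay": 0, "az": 0, "gripper": 0.3}
    - {"dx": 0, "dy": 0, "dz": 0, "ax": 0, "ay": 0, "az": 0, "gripper": 0}
    - {"dx": 0, "dy": 0, "dz": 0, "ax": 0, "ay": 0, "az": 0, "gripper": -0.5}
    - {"dx": 0, "dy": 0, "dz": 0, "ax": 0, "ay": 0, "az": 0, "gripper": -0.5}
    - {"dx": 0, "dy": 0, "dz": 0, "ax": 0, "ay": 0, "az": 0, "gripper": -0.5}

```text
clock: 15.8
eef_pos: [0.6349, 0.1105, 0.0356]
orientation: [-2.2, 1.569, -2.1]
wrist_force: [-0.3, 0.0, 0.2]
gripper_width: 0.0636
```

```bash
python3 - <<'E'
from h import *
s,p,r=pose(); print(s['wrist_force'],p)
im=imaging.grab_frame('side')
cv2.imwrite('pics/side9c.png',cv2.resize(im[120:310,150:340,::-1],None,fx=3.1,fy=3.1,interpolation=cv2.INTER_CUBIC))
E
```

```text
[-0.28067185  0.04183213  0.2076652 ] [0.63489902 0.11054472 0.03559008]
```

View pics/side9c.png

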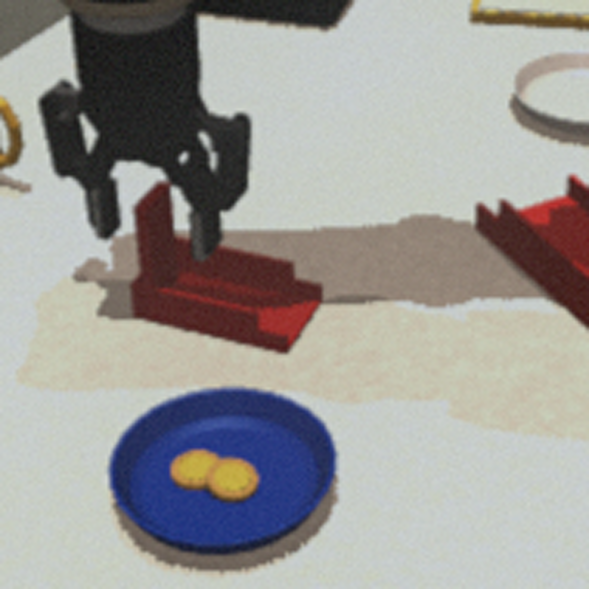

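The scoop stands flat and is released. Retreating straight up.

>>> servo_tool:
  motion:
    - {"dx": -0.04, "dy": 0, "dz": 0, "ax": 0, "ay": 0, "az": 0, "gripper": -0.5}
    - {"dx": -0.12, "dy": 0, "dz": 0, "ax": 0, "ay": 0, "az": 0, "gripper": -0.5}
    - {"dx": -0.24, "dy": 0, "dz": 0, "ax": 0, "ay": 0, "az": 0, "gripper": -0.5}
    - {"dx": -0.4, "dy": 0, "dz": 0, "ax": 0, "ay": 0, "az": 0, "gripper": -0.5}
    - {"dx": -0.55, "dy": 0, "dz": 0, "ax": 0, "ay": 0, "az": 0, "gripper": -0.5}
    - {"dx": -0.7, "dy": 0, "dz": 0, "ax": 0, "ay": 0, "az": 0, "gripper": -0.5}
    - {"dx": -0.75, "dy": 0, "dz": 0, "ax": 0, "ay": 0, "az": 0, "gripper": -0.5}
    - {"dx": -0.75, "dy": 0, "dz": 0, "ax": 0, "ay": 0, "az": 0, "gripper": -0.5}

```text
clock: 16.85
eef_pos: [0.6353, 0.1109, 0.1865]
orientation: [-1.294, 1.569, -1.194]
wrist_force: [-0.4, -0.6, -0.6]
gripper_width: 0.0642
```

```bash
python3 - <<'E'
from h import *
s,p,r=pose(); print(s['wrist_force'],p)
print(proj('side',scoopP(.53,.10,.1004,[[0,.03,0],[.11,.018,.08],[.11,.03,0]])))
im=imaging.grab_frame('side')
cv2.imwrite('pics/side10c.png',cv2.resize(im[120:310,150:340,::-1],None,fx=3.1,fy=3.1,interpolation=cv2.INTER_CUBIC))
E
```

```text
[-0.41455499 -0.60358956 -0.62360314] [0.63534295 0.11090847 0.18649568]
[[241.6892591  233.73740127]
 [191.44751496 185.89996105]
 [192.16722249 221.8588922 ]]
```

View pics/side10c.png

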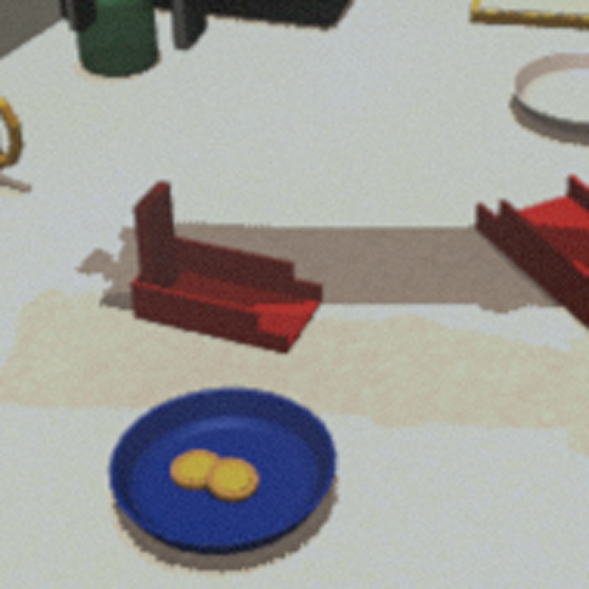

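The lip corner is seen at (242.6,233) and predicted at (241.7,233.7), so the scoop is flat at the planned pose and nothing touches it. Handing in.

```bash
python3 -c "
from station import env; print(env.finish_job())"
```

```text
the job is handed in; nothing more can be done
None
```

I tipped both coins into the blue saucer and stood the empty scoop flat on the desk beside it. The job was handed in at about 17 s of the 51 s allowed, and hand-in gives no verdict.

- **Pour:** I gripped the small scoop by its tab and carried it level. I lowered the lip to about 16 mm above the rim with both coins still in, then tilted slowly about the lip to 30°.
- **Final checks:** The last side picture shows both coins at rest in the saucer, one overlapping the other slightly. The scoop stands upright within about 1 px of the planned pose, its lip roughly 155 mm from the saucer's centre. The gripper is open and about 15 cm above it.
- **Failures:** One move call was refused early on, probably because its rows left out some fields; I resent it in full. No check disagreed.

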